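# Park the clevis pin of the wheel stand

## Task

Draw the red-gripped clevis pin out of the blue wheel stand and lay it down on the black mat, letting go of it there, so that you can take it again by its shank. Then park it in the red rack: red grip in under the hood, shank lying down in both notches. Leave the blue pin and the other things on the bench undisturbed.

Things in the scene. Friction and masses are not known exactly. Their poses are not given: they have to be found in the camera images.
- pin: the steel clevis pin with red grip. Origin on its axis at the shoulder, where grip and shank meet; +x runs along the round shank (14 mm diameter, 85 mm long, last 4 mm 11 mm diameter) to the tail. Red grip: block 24 x 24 mm, 28 mm long, x = -28 to 0 mm. About 0.12 kg, centre of mass near x = 33 mm. Starts level and loose in the stand's bore; only a free pull, no lock.
- pin_head (a point): middle of the red grip, on the pin's axis (pin x = -14 mm). At the start the grip stands outside the clevis, its shoulder 2 to 12 mm off the clevis face, on the stand's -x side
- pin_tail (a point): tail end of the pin's shank, on its axis (pin x = 85 mm)
- stand: fixed blue clevis stand, base 120 x 130 x 10 mm, origin under its centre. The level bore (17 mm diameter) runs along its x, 75 mm above the bench, through cheeks and tongue that fill x = -34 to 34 mm, 50 mm wide, 110 mm tall. The pin is drawn out along -x, about 75 to 85 mm to come clear. A steel arm goes off to -y, 85 mm high, rubber rest 115 mm high at y = -175 mm.
- bore (a point): centre of the bore's mouth in the clevis face on the grip's side (stand x = -34 mm, 75 mm above the bench)
- mat: fixed flat black rubber mat on the bench, 190 mm (its x) by 220 mm (its y), 3 mm thick. Origin at its centre, underside
- rack_red: fixed red parking rack, base 134 x 62 x 8 mm (x = -52 to 82 mm), origin on the bench. A roofed hood at x = -44 to 8 mm, 100 mm tall, 54 mm wide inside, open only to +x: roof underside 96 mm high, back's inner face x = -40 mm. Sill plate across the mouth at x = 0 to 8 mm and post plate at x = 66 to 74 mm, 44 mm wide, both 56 mm high, each with the notch at y = 0.
- rack_red_seat (a point): point on the parked pin's axis at the sill's inner face (rack x = 0, y = 0, 50 mm above the bench). The notches are open-topped, 20 mm wide, 13 mm deep, bottom 43 mm high. Parked, the pin lies level in both, its +x along rack +x, shoulder at rack x = -12 to 0 mm. The grip cannot pass a notch: it goes in over the sill, under the roof. Shank free for fingers between sill and post.
- rack_blue: fixed blue rack, same make as the red one, already holding the blue pin
- pin_blue: pin of the same make with a blue grip, parked in the blue rack; leave it there. Origin at its shoulder
- jar: bystander: small closed glass jar of spares, 60 mm across, 85 mm tall; origin at the centre of its underside
- oil: bystander: yellow oil bottle with red cap, 52 mm across, 140 mm tall; origin at the centre of its underside
- mug: bystander: white mug, 76 mm across, 90 mm tall; origin at the centre of its underside
- wrench: bystander: steel spanner lying flat
- driver: bystander: screwdriver with green handle lying flat
- sprocket: bystander: dark steel ring-shaped sprocket, 84 mm across, 6 mm thick, lying flat; origin at the centre of its underside
There are look-alikes about, which are no part of the job. What is shaped like the pin but yellow is not meant.

How it is judged (in metres and radians):
On the way, in this order (a step that is already met when the one before it is completed fails the run):
1. the pin is drawn out of the bore: its tail is clear of the clevis (x of pin_tail in the frame of stand below -0.035 m), for 0.05 s.
2. the whole pin lies flat on the mat, let go (x of pin_head in the frame of mat between -0.105 and 0.105 m and y of pin_head in the frame of mat between -0.12 and 0.12 m and z of each of pin_head, pin_tail in the frame of mat below 0.022 m and x of pin_tail in the frame of mat between -0.105 and 0.105 m and y of pin_tail in the frame of mat between -0.12 and 0.12 m and contact force between the fingers and pin below 0.05 N and linear speed of pin below 0.03 m/s), for 0.2 s.
At the end, for the whole second after the job is handed in: The red-gripped pin rests released in both notches of the red rack, grip in the hood: shoulder 15 mm inside to 3 mm outside the sill's inner face; shoulder and tail within 6 mm sideways and 5 mm in height of the parked axis. Blue pin within 15 mm, bystanders within 30 mm of their starts (x of pin in the frame of rack_red_seat between -0.015 and 0.003 m and y of pin in the frame of rack_red_seat between -0.006 and 0.006 m and z of pin in the frame of rack_red_seat between -0.005 and 0.005 m and y of pin_tail in the frame of rack_red_seat between -0.006 and 0.006 m and z of pin_tail in the frame of rack_red_seat between -0.005 and 0.005 m and contact force between the fingers and pin below 0.05 N and linear speed of pin below 0.02 m/s); the robot touches nothing.
It fails at once if the blue pin is shifted by more than 15 mm (distance of pin_blue from where it was at the start of the episode above 0.015 m).
It fails at once if a bystander on the bench is shifted by more than 30 mm (distance of any of jar, oil, mug, wrench, driver, sprocket from where it was at the start of the episode above 0.03 m).
It also fails if it takes over 56 s, if anything falls off the work surface, if the arm or the gripper's body presses on something with over 40 N, if the wrist force passes 120 N, or if a joint passes its speed limit or range.

## Robot

A 7-joint arm with a two-finger parallel gripper is mounted at the origin on the work surface. World frame = base frame: x ahead of the robot, y to its left, z up, the work surface at z = 0. Lengths are in m, angles in degrees, forces in N, time in s.
With the tool pointing down it reaches from about 0.4 to 0.85 m from the base axis. Payload 4.4 kg.
Tool frame: the origin (TCP) lies on the mounting face of the last link; the fingertips stand 199 mm ahead of it and the grasp point (between the pads) lies 180 mm ahead of it; z points along the fingers, x is the direction in which the jaws open and shut, and the axes are right-handed (so a half turn about z gives the same grasp; the last joint's range is limited). The gripper opens to 94 mm and grips with 3 to 60 N. Pads are 16 mm wide; open, the fingers measure 119 mm over their backs; the gripper's body (75 mm by 177 mm) begins 78 mm behind the grasp point.
Start: joints at [69.225, 36.005, 2.206, 86.941, -1.547, 57.084, -1.146], TCP at [0.19, -0.622, 0.405] pointing down, gripper open.
Joint ranges: [-175.42, 175.42], [-21.48, 121.26], [-71.46, 75.88], [10.55, 141.38], [-63.04, 243.04], [13.31, 113.54], [-168.57, 168.57]. Speed limits (degrees/s): [147.25, 147.25, 180, 180, 180, 180, 180].

## Interface

Orientations are given as [roll, pitch, yaw] about the fixed x, y, z axes, in that order (R = Rz(yaw) Ry(pitch) Rx(roll)).
In Python, from cell import manip gives the robot as it stands.
- The arm moves only by the tool drive_tool, never from a script. Its argument "steps" is a list of rows, each an object of numbers: "dx", "dy", "dz": the shift along the world's x, y, z in units of 25 mm (1.0 is 25 mm); "wx", "wy", "wz": the turn, a rotation vector about the world's x, y, z in units of 6 degrees (1.0 is 6 degrees); "hand": the closure, from 0 (fully open) to 1 (shut). In form: [{"dx": .., "dy": .., "dz": .., "wx": .., "wy": .., "wz": .., "hand": ..}, ...]. A call has 1 to 20 rows; each row shifts and turns the pose as measured when the row begins; what a row does not reach is not made up. A row lasts 1/8 s, in which the tool goes at most 62.5 mm and 10.7 degrees, less where a joint would pass 70% of its speed; a pose out of reach is approached as far as the arm can. A call is refused whole if a number of a shift passes 1 or a number of a turn 1, either way. A call with a gripper value outside its range is refused whole. The fingers move at their own pace and stop on an object; "grip_force" is the grip in N (left out, the last holds). Time passes only in rows, so rows that do not move let the fingers close. It gives the time, the measured TCP pose, the force and the opening at its end, in the units of the state.
- manip.sense(): the state, without advancing time (a new reading comes with each control period).
- manip.capture(name): name is "side" or "top" or "wrist"; returns a dict with "frame" (400x640x3 uint8, blue, green, red), "K" (3x3 intrinsics, pixels), "k1" (the pictures are not rectified: a ray, as slopes to the right and down, at radius r is drawn at 1 + k1 r^2 times it, then the intrinsics apply), "pose" (4x4, takes a point from camera to world coordinates); the wrist camera has in their place "T_tool_cam" (4x4, takes a point from camera to tool coordinates, whose origin is the TCP and whose axes are the tool frame's). Camera axes: x right, y down, z forward; pixel columns grow to the right and rows downward; lengths in m; the calibration is good to about 2 mm. A picture is of the moment at which its call begins: read the wrist's pose just before it. There is no depth.
- manip.sign_off(): hands the job in, once; it reports no verdict.
Trained networks look in the newest picture that a camera, given by its name, has taken for a name from the list of things; names that differ only in an ending like _2 or _b are one class to them, and where a whole thing is asked for, a point or a joint stands for the part that bears it (a point fixed in the world has none). Each returns a list of dicts, best first, with "score" (0 to 1); they miss things now and then, are a little off and sometimes report something else, mostly with a low value. They report only what shows in the picture. A call takes as long as a camera call. They do not tell look-alikes from the thing itself.
- manip.recognise(camera, query): "position" ([x, y, z] in m, in the coordinates of the camera as it stood for that picture, good to about 4 mm: the middle of the surface that is visible of it).
- manip.mark_of(camera, query): "position" ([x, y, z] in m, in the coordinates of the camera as it stood for that picture, good to about 4 mm: a listed point, or the origin of a listed thing).
The state is a dict: "t": time; "joint_positions": joint angles; "joint_velocities": joint speeds; "effort": joint torques, N m; "eef_pos": TCP position; "orientation": TCP orientation; "wrist_force": force on the tool from outside, world axes, zero at the start; "torque": the same for the moment, N m; "gripper_width": opening from 0.0 (shut) to 1.0 (fully open).
Only numpy, scipy, OpenCV 4.12 (cv2) and the standard library are available. Lean on these libraries where they do the work, as an engineer would, in place of code of your own. Each camera call takes 0.05 s, during which the arm holds its last target. There are 200 camera calls.

## Working session

There is one attempt and no reset: what is moved stays moved. The work goes in short steps, Python scripts to look and compute and a tool call to move; the robot and the scene stay as the last step left them, time stands still between calls to the robot, and variables do not carry over. Pictures are saved under pics/ and viewed, about 8 in all and at most 12, crops included, and the job is handed in when it is done.

Besides the shell and the picture viewer there is one more tool, called as a command line: name --argument value ..., lists and objects as JSON in quotes. drive_tool: Moves the arm, as the interface text tells. Its arguments: {"type":"object","properties":{"steps":{"type":"array","items":{"type":"object","properties":{"dx":{"type":"number"},"dy":{"type":"number"},"dz":{"type":"number"},"wx":{"type":"number"},"wy":{"type":"number"},"wz":{"type":"number"},"hand":{"type":"number"}}}},"grip_force":{"type":"number"}},"required":["steps"]}

```bash
mkdir -p pics; ls; cat > h.py <<'E'
import numpy as np,cv2
from cell import manip
from scipy.spatial.transform import Rotation as Ro
def cap(n,save=None):
    s=manip.sense(); c=manip.capture(n)
    if n=='wrist':
        T=np.eye(4);T[:3,:3]=Ro.from_euler('xyz',s['orientation'],degrees=True).as_matrix();T[:3,3]=s['eef_pos'];P=T@np.array(c['T_tool_cam'])
    else:P=np.array(c['pose'])
    c['P']=P
    if save: cv2.imwrite('pics/'+save,c['frame'])
    return c
def proj(c,p):
    q=np.linalg.inv(c['P'])@np.append(p,1);u=q[:2]/q[2];u=u*(1+c['k1']*(u@u));K=np.array(c['K']);return K[:2,:2]@u+K[:2,2]
def ray(c,px):
    K=np.array(c['K']);d=np.array([(px[0]-K[0,2])/K[0,0],(px[1]-K[1,2])/K[1,1]]);u=d.copy()
    for _ in range(20):u=d/(1+c['k1']*(u@u))
    return c['P'][:3,3],c['P'][:3,:3]@np.append(u,1)
def at_z(c,px,z):
    o,d=ray(c,px);return o+d*(z-o[2])/d[2]
def tri(rs):
    A=0;b=0
    for o,d in rs:
        d=d/np.linalg.norm(d);M=np.eye(3)-np.outer(d,d);A=A+M;b=b+M@o
    return np.linalg.solve(A,b)
def W(c,p):return (c['P']@np.append(p,1))[:3]
def look(n,c,names,fn='mark_of',k=3):
    for q in names:
        for r in getattr(manip,fn)(n,q)[:k]:
            w=W(c,r['position']);print(n,fn,q,round(r['score'],2),w.round(3),proj(c,w).round(0))
E
cat > a.py <<'E'
from h import *
s=manip.sense();print(s['eef_pos'],s['orientation'],s['t'])
for n in ['top','side']:
    c=cap(n,n+'0.png');print(n,c['P'].round(2).tolist())
    look(n,c,['pin','pin_head','pin_tail','stand','bore','mat','rack_red','rack_red_seat','rack_blue'])
    look(n,c,['jar','oil','mug','wrench','driver','sprocket'],k=1)
E
python3 a.py
```

```text
pics
[ 0.19004086 -0.62129335  0.40378448] [ 1.79996346e+02  1.05900587e-01 -7.29956032e+01] 0.0
top [[0.05, -0.98, 0.21, 0.33], [-1.0, -0.05, 0.01, -0.05], [0.0, -0.21, -0.98, 1.09], [0.0, 0.0, 0.0, 1.0]]
top mark_of pin 0.73 [0.527 0.263 0.075] [201. 205.]
top mark_of pin 0.72 [0.346 0.165 0.006] [239. 283.]
top mark_of pin 0.51 [0.341 0.325 0.013] [175. 281.]
top mark_of pin_head 0.69 [0.328 0.317 0.011] [178. 287.]
top mark_of pin_head 0.67 [0.356 0.158 0.012] [242. 279.]
top mark_of pin_head 0.46 [0.527 0.247 0.075] [207. 205.]
top mark_of pin_tail 0.81 [0.262 0.19  0.007] [226. 317.]
top mark_of pin_tail 0.51 [0.424 0.332 0.007] [177. 248.]
top mark_of stand 0.91 [ 0.529  0.307 -0.001] [193. 209.]
top mark_of bore 0.9 [0.525 0.277 0.072] [195. 205.]
top mark_of mat 0.69 [ 0.476 -0.008 -0.002] [312. 236.]
top mark_of rack_red 0.97 [ 0.44  -0.298 -0.002] [424. 255.]
top mark_of rack_red 0.16 [ 0.765 -0.054  0.003] [335. 130.]
top mark_of rack_red_seat 0.74 [ 0.441 -0.298  0.048] [429. 253.]
top mark_of rack_red_seat 0.56 [ 0.488 -0.447 -0.   ] [482. 239.]
top mark_of rack_blue 0.
[... 1087 characters left out ...]
of stand 0.65 [ 0.531  0.312 -0.003] [311. 308.]
side mark_of stand 0.65 [ 0.764 -0.051 -0.004] [265. 213.]
side mark_of bore 0.59 [0.52  0.28  0.076] [317. 281.]
side mark_of bore 0.58 [0.744 0.093 0.002] [259. 242.]
side mark_of mat 0.64 [ 0.473 -0.011 -0.002] [350. 231.]
side mark_of rack_red 0.86 [ 0.441 -0.302 -0.002] [370. 179.]
side mark_of rack_red_seat 0.91 [ 0.437 -0.301  0.054] [372. 166.]
side mark_of rack_blue 0.81 [ 0.601 -0.301  0.004] [327. 173.]
side mark_of jar 0.68 [ 0.764 -0.051 -0.002] [265. 212.]
side mark_of mug 0.92 [ 0.485 -0.445  0.   ] [363. 156.]
side mark_of wrench 0.63 [ 0.438 -0.304  0.055] [371. 166.]
side mark_of driver 0.49 [ 0.662 -0.457  0.001] [319. 149.]
```

```bash
python3 -c "
import cv2,numpy as np
t=cv2.imread('pics/top0.png');s=cv2.imread('pics/side0.png')
cv2.imwrite('pics/c1.png',cv2.resize(t[90:340,150:520],None,fx=2.1,fy=2.1,interpolation=cv2.INTER_CUBIC))
a=cv2.resize(t[150:310,160:290],None,fx=3,fy=3,interpolation=cv2.INTER_CUBIC)
b=cv2.resize(s[220:380,280:410],None,fx=3,fy=3,interpolation=cv2.INTER_CUBIC)
cv2.imwrite('pics/c2.png',np.hstack([a,b]))"
```

```text
(no output)
```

View pics/c1.png

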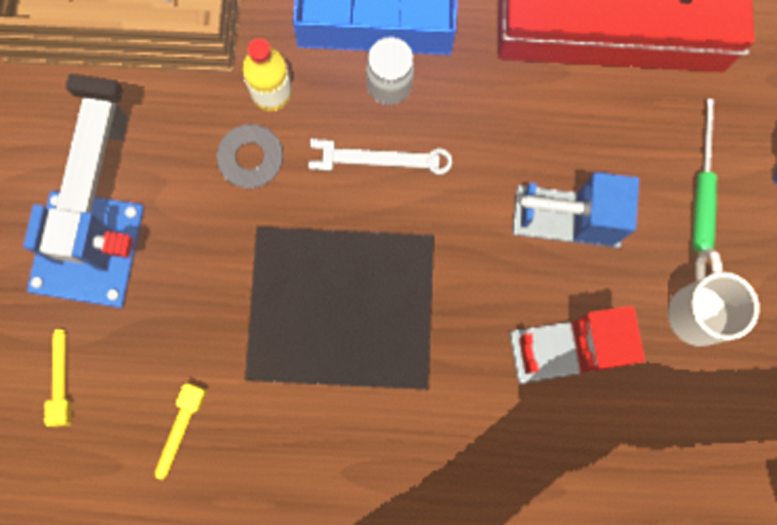

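View pics/c2.png

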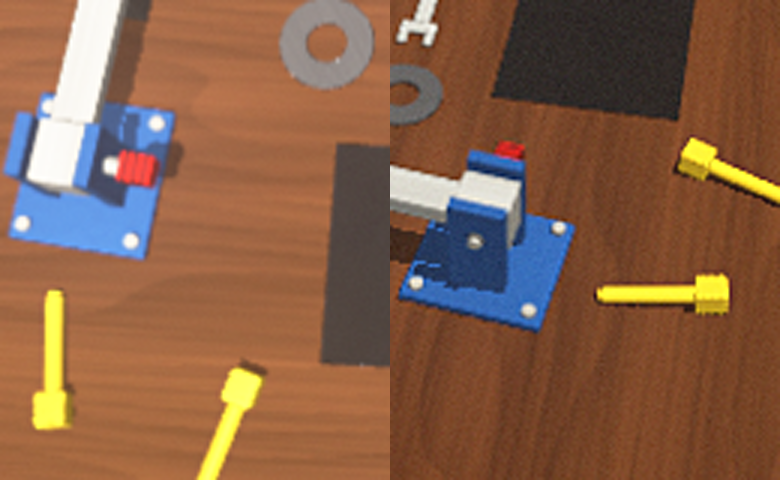

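The red grip in the stand is at top pixel (205,205). Things that could be mistaken for it:
- Yellow pins at (239,283) and (175,281).
- Blue pin in the blue rack at about (410,190).
- Red oil-bottle cap at about (273,114).
- Red box at about (445,110).

I choose the red grip in the stand. The close crop confirms it: a red ribbed block with a bit of steel shank outside the cheek. I'll move first, looking at the red rack on the way.

drive_tool --steps '[{"dx": 0.9,"dy": 0.6,"wz": 1},{"dx": 0.9,"dy": 0.6,"wz": 1},{"dx": 0.9,"dy": 0.6,"wz": 1},{"dx": 0.9,"dy": 0.6,"wz": 1},{"dx": 0.9,"dy": 0.7,"wz": 1},{"dx": 0.9,"dy": 0.8,"wz": 1},{"dx": 0.8,"dy": 0.9,"wz": 1},{"dx": 0.8,"dy": 1,"wz": 1},{"dx": 0.7,"dy": 1,"wz": 1},{"dx": 0.6,"dy": 1,"wz": 1},{"dx": 0.6,"dy": 1},{"dx": 0.5,"dy": 1},{"dx": 0.3,"dy": 1},{"dy": 0.5}]'

```text
invalid input
```

```bash
cat > b.py <<'E'
from h import *
s=manip.sense();print(s['eef_pos'],s['orientation'],s['t'],s['wrist_force'])
c=cap('wrist','w1.png');print(c['T_tool_cam'].round(3).tolist());look('wrist',c,['rack_red','rack_red_seat','mat','rack_blue','pin_blue'],k=2)
c=cap('top');print(np.linalg.norm(0))
# red rack blobs & stand base outline in top view
E
python3 b.py
```

```text
[ 0.19011726 -0.62158862  0.40468604] [-1.79998194e+02 -1.90330367e-03 -7.29947216e+01] 1.6 [ 0.30462481 -0.48847826 -0.11848285]
[[1.0, 0.0, -0.001, -0.0], [-0.0, 0.965, 0.262, -0.076], [0.001, -0.262, 0.965, 0.021], [0.0, 0.0, 0.0, 1.0]]
0.0
```

drive_tool --steps '[{"dx": 0.9,"dy": 0.6,"dz": 0,"wx": 0,"wy": 0,"wz": 1,"hand": 0},{"dx": 0.9,"dy": 0.6,"dz": 0,"wx": 0,"wy": 0,"wz": 1,"hand": 0},{"dx": 0.9,"dy": 0.6,"dz": 0,"wx": 0,"wy": 0,"wz": 1,"hand": 0},{"dx": 0.9,"dy": 0.6,"dz": 0,"wx": 0,"wy": 0,"wz": 1,"hand": 0}]' --grip_force 30

```text
t: 2.45
eef_pos: [0.2795, -0.5614, 0.4047]
orientation: [179.9, -0.0, -48.6]
wrist_force: [-0.4, -0.0, -0.1]
gripper_width: 0.995
```

drive_tool --steps '[{"dx": 0.9,"dy": 0.7,"dz": 0,"wx": 0,"wy": 0,"wz": 1,"hand": 0},{"dx": 0.9,"dy": 0.8,"dz": 0,"wx": 0,"wy": 0,"wz": 1,"hand": 0},{"dx": 0.8,"dy": 0.9,"dz": 0,"wx": 0,"wy": 0,"wz": 1,"hand": 0},{"dx": 0.8,"dy": 1,"dz": 0,"wx": 0,"wy": 0,"wz": 1,"hand": 0},{"dx": 0.7,"dy": 1,"dz": 0,"wx": 0,"wy": 0,"wz": 1,"hand": 0},{"dx": 0.6,"dy": 1,"dz": 0,"wx": 0,"wy": 0,"wz": 1,"hand": 0},{"dx": 0.6,"dy": 1,"dz": 0,"wx": 0,"wy": 0,"wz": 0,"hand": 0},{"dx": 0.5,"dy": 1,"dz": 0,"wx": 0,"wy": 0,"wz": 0,"hand": 0},{"dx": 0.5,"dy": 1,"dz": 0,"wx": 0,"wy": 0,"wz": 0,"hand": 0},{"dx": 0.2,"dy": 1,"dz": 0,"wx": 0,"wy": 0,"wz": 0,"hand": 0},{"dx": 0,"dy": 1,"dz": 0,"wx": 0,"wy": 0,"wz": 0,"hand": 0},{"dx": 0,"dy": 1,"dz": 0,"wx": 0,"wy": 0,"wz": 0,"hand": 0}]'

```text
t: 3.95
eef_pos: [0.4504, -0.2622, 0.4056]
orientation: [179.8, -0.3, -10.4]
wrist_force: [-0.0, 0.1, -0.3]
gripper_width: 0.998
```

```bash
cat > b.py <<'E'
from h import *
s=manip.sense();print(s['eef_pos'],s['orientation'],s['t'])
c=cap('wrist','w1.png');look('wrist',c,['rack_red','rack_red_seat'],k=2)
np.savez('w1.npz',P=c['P'],K=c['K'],k1=c['k1'])
E
python3 b.py
```

```text
[ 0.45039274 -0.262208    0.40555379] [179.83155707  -0.25857286 -10.36560711] 3.95
wrist mark_of rack_red_seat 0.78 [ 0.439 -0.301  0.053] [309. 228.]
```

View pics/w1.png

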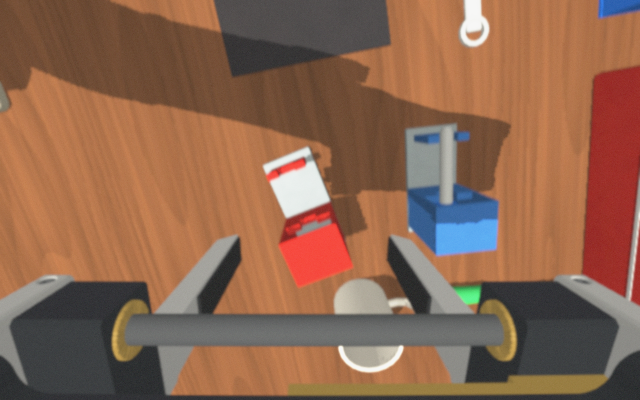

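The wrist view shows the red rack at the image centre. Base end corners are at (264,164) and (311,148), the mouth notch is at about (309,215), and the roof corners are at (281,246) and (350,267). I'll compute the axis next.

```bash
cat > c.py <<'E'
from h import *
d=np.load('w1.npz');c=dict(P=d['P'],K=d['K'],k1=float(d['k1']))
im=cv2.imread('pics/w1.png')
A=at_z(c,(264,164),.008);B=at_z(c,(311,148),.008);print(A,B,np.linalg.norm(A-B))
for p,q in [((264,164),(285,217)),((311,148),(329,204))]:
    v=at_z(c,p,.008)-at_z(c,q,.008);print('edge yaw',np.degrees(np.arctan2(v[1],v[0])))
v=B-A;print('end yaw',np.degrees(np.arctan2(v[1],v[0]))+90)
r=[at_z(c,p,.1) for p in [(281,246),(350,267),(298,286)]];print(np.round(r,3))
for a,b in[(0,2),(2,1)]:
  v=r[b]-r[a];print(np.degrees(np.arctan2(v[1],v[0])),np.linalg.norm(v))
# candidate model overlay
def ov(o,yaw,col):
    R=Ro.from_euler('z',yaw,degrees=True).as_matrix()
    P=lambda *q:tuple(int(8*k) for k in proj(c,np.array(o)+R@np.array(q))*2.5-np.array([230,120])*2.5)
    for loop in ([(-.052,-.031,.008),(.082,-.031,.008),(.082,.031,.008),(-.052,.031,.008)],[(-.044,-.031,.1),(.008,-.031,.1),(.008,.031,.1),(-.044,.031,.1)],[(.066,-.022,.056),(.074,-.022,.056),(.074,.022,.056),(.066,.022,.056)],[(0,0,.05),(.075,0,.05)]):
        cv2.polylines(big,[np.array([P(*q) for q in loop],np.int32)],True,col,1,cv2.LINE_AA,3)
big=cv2.resize(im[120:300,230:430],None,fx=2.5,fy=2.5,interpolation=cv2.INTER_CUBIC)
m=(A+B)/2; yaw=np.mean([np.degrees(np.arctan2(*(B-A)[[1,0]]))+90])
for yaw,col in ((102,(0,255,0)),):
    R=Ro.from_euler('z',yaw,degrees=True).as_matrix();o=m-R@np.array([.082,0,.008]);print(yaw,o);ov(o,yaw,col)
cv2.imwrite('pics/ov.png',big)
E
python3 c.py
```

```text
[ 0.39597604 -0.22328113  0.008     ] [ 0.45737713 -0.21451392  0.008     ] 0.0620238507941844
edge yaw 99.09882653221109
edge yaw 97.59811468983226
end yaw 98.1261044454284
[[ 0.411 -0.299  0.1  ]
 [ 0.477 -0.335  0.1  ]
 [ 0.419 -0.347  0.1  ]]
-80.29055443563452 0.04858961457768284
11.638280906765054 0.05869438333755088
102 [ 4.43725346e-01 -2.99105629e-01  6.93889390e-18]
```

View pics/ov.png

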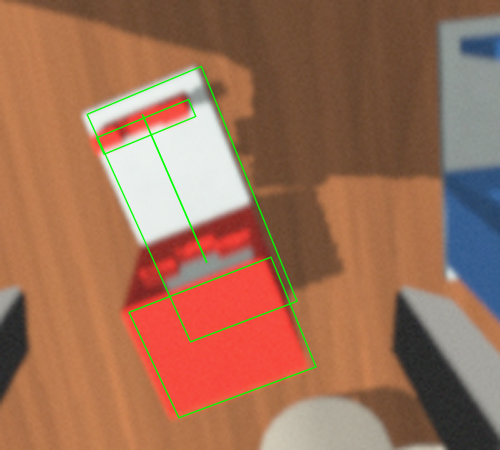

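Yaw 99° fits better than the drawn 102°. I take the red rack at (0.4395, -0.300) with yaw about 98.7°; the network's seat at (0.439, -0.301) agrees. On to the stand.

drive_tool --steps '[{"dx": 0.15,"dy": 1,"dz": 0,"wx": 0,"wy": 0,"wz": 0,"hand": 0},{"dx": 0.15,"dy": 1,"dz": 0,"wx": 0,"wy": 0,"wz": 0,"hand": 0},{"dx": 0.15,"dy": 1,"dz": 0,"wx": 0,"wy": 0,"wz": 0,"hand": 0},{"dx": 0.15,"dy": 1,"dz": 0,"wx": 0,"wy": 0,"wz": 0,"hand": 0},{"dx": 0.15,"dy": 1,"dz": 0,"wx": 0,"wy": 0,"wz": 0,"hand": 0},{"dx": 0.15,"dy": 1,"dz": 0,"wx": 0,"wy": 0,"wz": 0,"hand": 0},{"dx": 0.15,"dy": 1,"dz": 0,"wx": 0,"wy": 0,"wz": 0,"hand": 0},{"dx": 0.15,"dy": 1,"dz": 0,"wx": 0,"wy": 0,"wz": 0,"hand": 0},{"dx": 0.15,"dy": 1,"dz": 0,"wx": 0,"wy": 0,"wz": 0,"hand": 0},{"dx": 0.15,"dy": 1,"dz": 0,"wx": 0,"wy": 0,"wz": 0,"hand": 0},{"dx": 0.15,"dy": 1,"dz": 0,"wx": 0,"wy": 0,"wz": 0,"hand": 0},{"dx": 0.15,"dy": 1,"dz": 0,"wx": 0,"wy": 0,"wz": 0,"hand": 0},{"dx": 0.15,"dy": 1,"dz": 0,"wx": 0,"wy": 0,"wz": 0,"hand": 0},{"dx": 0.15,"dy": 1,"dz": 0,"wx": 0,"wy": 0,"wz": 0,"hand": 0},{"dx": 0,"dy": 0,"dz": 0,"wx": 0,"wy": 0,"wz": 0,"hand": 0}]'

```text
t: 5.98
eef_pos: [0.5102, 0.0783, 0.4064]
orientation: [179.2, -0.9, -11.4]
wrist_force: [0.3, -0.2, -0.1]
gripper_width: 1.002
```

```bash
cat > d.py <<'E'
import sys
from h import *
n=sys.argv[1]
s=manip.sense();print(s['eef_pos'],s['orientation'],s['t'])
c=cap('wrist',n+'.png');look('wrist',c,sys.argv[2].split(','),k=2)
np.savez(n+'.npz',P=c['P'],K=c['K'],k1=c['k1'])
E
python3 d.py w2 pin_head,bore,stand
```

```text
[0.51022585 0.07832565 0.4063725 ] [179.21992718  -0.91067351 -11.38925352] 5.975
wrist mark_of pin_head 0.92 [0.33  0.317 0.014] [100.   4.]
wrist mark_of pin_head 0.84 [0.52  0.251 0.075] [281.  12.]
```

drive_tool --steps '[{"dx": 0,"dy": 1,"dz": 0,"wx": 0,"wy": 0,"wz": 0,"hand": 0},{"dx": 0,"dy": 1,"dz": 0,"wx": 0,"wy": 0,"wz": 0,"hand": 0},{"dx": 0,"dy": 1,"dz": 0,"wx": 0,"wy": 0,"wz": 0,"hand": 0},{"dx": 0,"dy": 1,"dz": 0,"wx": 0,"wy": 0,"wz": 0,"hand": 0},{"dx": 0,"dy": 0,"dz": 0,"wx": 0,"wy": 0,"wz": 0,"hand": 0}]'

```text
t: 6.8
eef_pos: [0.5106, 0.1705, 0.4062]
orientation: [178.9, -0.9, -12.3]
wrist_force: [0.4, -1.4, -0.1]
gripper_width: 1.0
```

```bash
python3 d.py w3 pin_head,bore,stand; python3 -c "
import cv2,numpy as np
cv2.imwrite('pics/w23.png',np.vstack([cv2.imread('pics/w2.png')[:260],cv2.imread('pics/w3.png')[:330]]))"
```

```text
[0.51059173 0.17053624 0.4061787 ] [178.88421613  -0.90770581 -12.31210749] 6.8
wrist mark_of pin_head 0.75 [0.351 0.165 0.012] [189. 212.]
wrist mark_of pin_head 0.69 [0.518 0.251 0.075] [299. 115.]
wrist mark_of bore 0.96 [0.525 0.281 0.076] [298.  81.]
wrist mark_of stand 0.67 [0.528 0.315 0.002] [296.  58.]
```

View pics/w23.png

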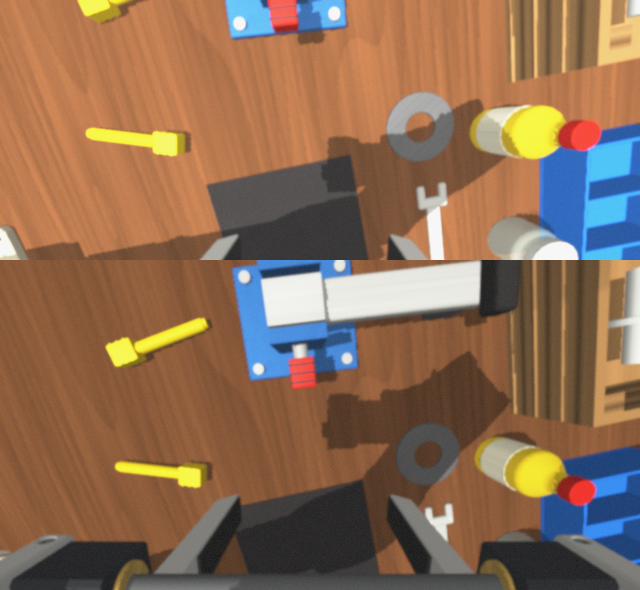

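Both crops show the red grip on the stand's near side: w3 about (303,112), w2 about (285,12). The base front corners are at w3 (251,120) and (357,110).

```bash
cat > e.py <<'E'
from h import *
def ld(n):
    d=np.load(n+'.npz');return dict(P=d['P'],K=d['K'],k1=float(d['k1']),frame=cv2.imread('pics/'+n+'.png'))
def redbox(n,roi):
    c=ld(n);x0,y0,x1,y1=roi;h=cv2.cvtColor(c['frame'],cv2.COLOR_BGR2HSV)[y0:y1,x0:x1]
    m=((h[...,0]<8)|(h[...,0]>172))&(h[...,1]>150);q=np.argwhere(m)[:,::-1].astype(np.float32)+[x0,y0]
    r=cv2.minAreaRect(q.astype(np.float32));print(n,len(q),r);return c,r
c3,r3=redbox('w3',(280,80,330,150));c2,r2=redbox('w2',(260,0,310,40))
A=at_z(c3,(251,120),.01);B=at_z(c3,(357,110),.01);v=B-A;print('base front edge',A,B,np.linalg.norm(v),'stand x yaw',np.degrees(np.arctan2(v[1],v[0]))+90)
for z in(.075,.087):
    p=cv2.boxPoints(r3);w=np.array([at_z(c3,q,z) for q in p]);print(z,w.mean(0),[np.linalg.norm(w[i]-w[i-1]).round(4) for i in range(4)],[np.degrees(np.arctan2(*(w[i]-w[i-1])[[1,0]])).round(1) for i in range(4)])
# triangulate front edge of the grip top: lowest corners seen in both
E
python3 e.py
python3 -c "
import cv2,numpy as np
a=cv2.resize(cv2.imread('pics/w2.png')[0:50,240:350],None,fx=7,fy=6,interpolation=cv2.INTER_CUBIC)
b=cv2.resize(cv2.imread('pics/w3.png')[85:135,240:350],None,fx=7,fy=6,interpolation=cv2.INTER_CUBIC)
cv2.imwrite('pics/g.png',np.vstack([a,b]))"
```

```text
w3 654 ((302.5077209472656, 113.0615463256836), (30.512544631958008, 26.543434143066406), 82.87498474121094)
w2 673 ((282.8397521972656, 14.727396011352539), (32.399940490722656, 27.2703857421875), 83.9909896850586)
base front edge [0.4593616  0.25838999 0.01      ] [0.58528279 0.24261695 0.01      ] 0.12690522151283218 stand x yaw 82.86024728118531
0.075 [0.52216147 0.25134459 0.075     ] [np.float64(0.0287), np.float64(0.0257), np.float64(0.0287), np.float64(0.0264)] [np.float64(83.9), np.float64(-5.5), np.float64(-94.8), np.float64(174.6)]
0.087 [0.52234763 0.25108361 0.087     ] [np.float64(0.0276), np.float64(0.0247), np.float64(0.0276), np.float64(0.0254)] [np.float64(83.9), np.float64(-5.5), np.float64(-94.8), np.float64(174.6)]
```

View pics/g.png

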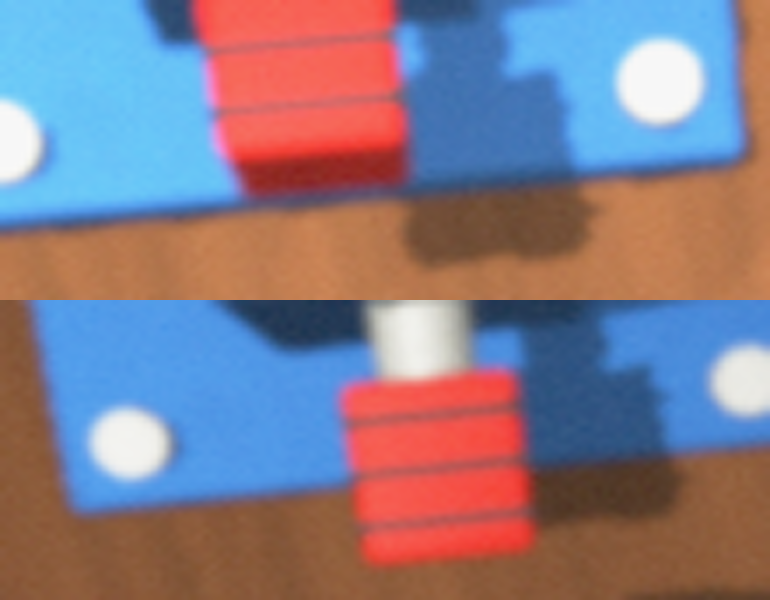

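```bash
cat >> h.py <<'E'
def goto(p,yaw):
    s=manip.sense();R=Ro.from_euler('xyz',s['orientation'],degrees=True);T=Ro.from_euler('xyz',[180,0,yaw],degrees=True)
    w=np.degrees((T*R.inv()).as_rotvec())/6;d=(np.array(p)-s['eef_pos'])/.025
    print('t',round(s['t'],2),'pos',np.round(s['eef_pos'],4),'rpy',np.round(s['orientation'],1),'F',np.round(s['wrist_force'],1),'units d',d.round(2),'w',w.round(2),'grip',s['gripper_width'])
E
cat > f.py <<'E'
from h import *
from e import ld
c2,c3=ld('w2'),ld('w3')
p=tri([ray(c2,(285.7,25.3)),ray(c3,(304,127.2))]);print('grip outer top edge',p)
goto([.522,.251,.30],-6)
E
python3 f.py|tail -3
```

```text
0.087 [0.52234763 0.25108361 0.087     ] [np.float64(0.0276), np.float64(0.0247), np.float64(0.0276), np.float64(0.0254)] [np.float64(83.9), np.float64(-5.5), np.float64(-94.8), np.float64(174.6)]
grip outer top edge [0.52129767 0.23820168 0.0811451 ]
t 7.0 pos [0.5109 0.1681 0.4061] rpy [178.8  -0.9 -12.6] F [-0.2 -0.5 -0.3] units d [ 0.44  3.32 -4.24] w [0.22 0.12 1.09] grip 1.0029704014805443
```

Height check gives 81 mm against an expected 87 mm, which is within the error of the short baseline. I'm going down to grasp at TCP (0.522, 0.251, 0.265).

drive_tool --steps '[{"dx": 0.15,"dy": 1,"dz": 0,"wx": 0.1,"wy": 0.05,"wz": 0.5,"hand": 0},{"dx": 0.15,"dy": 1,"dz": -0.5,"wx": 0.1,"wy": 0.05,"wz": 0.4,"hand": 0},{"dx": 0.1,"dy": 1,"dz": -1,"wx": 0,"wy": 0,"wz": 0.2,"hand": 0},{"dx": 0.05,"dy": 0.3,"dz": -1,"wx": 0,"wy": 0,"wz": 0,"hand": 0},{"dx": 0,"dy": 0,"dz": -1,"wx": 0,"wy": 0,"wz": 0,"hand": 0},{"dx": 0,"dy": 0,"dz": -0.5,"wx": 0,"wy": 0,"wz": 0,"hand": 0},{"dx": 0,"dy": 0,"dz": 0,"wx": 0,"wy": 0,"wz": 0,"hand": 0}]'

```text
t: 7.88
eef_pos: [0.5222, 0.2617, 0.2996]
orientation: [-179.7, 0.1, -5.0]
wrist_force: [-0.6, -0.5, -0.5]
gripper_width: 0.995
```

```bash
python3 -c "
from h import *
goto([.522,.251,.265],-6)"
```

```text
t 7.88 pos [0.5222 0.2617 0.2996] rpy [-1.797e+02  1.000e-01 -5.000e+00] F [-0.6 -0.5 -0.5] units d [-0.01 -0.43 -1.38] w [-0.05 -0.01 -0.17] grip 0.9954214711276315
```

drive_tool --steps '[{"dx": 0,"dy": -0.45,"dz": -0.4,"wx": -0.05,"wy": 0,"wz": -0.17,"hand": 0},{"dx": 0,"dy": 0,"dz": -0.6,"wx": 0,"wy": 0,"wz": 0,"hand": 0},{"dx": 0,"dy": 0,"dz": -0.4,"wx": 0,"wy": 0,"wz": 0,"hand": 0},{"dx": 0,"dy": 0,"dz": 0,"wx": 0,"wy": 0,"wz": 0,"hand": 0}]'

```text
t: 8.38
eef_pos: [0.523, 0.2495, 0.2636]
orientation: [-179.9, -0.1, -6.1]
wrist_force: [-0.3, -0.9, -0.1]
gripper_width: 0.997
```

```bash
python3 -c "
from h import *
goto([.522,.251,.265],-6)
cap('top','t2.png');cap('side','s2.png')
cap('wrist','w4.png')
a=cv2.imread('pics/s2.png')[200:320,250:400];b=cv2.imread('pics/w4.png')
cv2.imwrite('pics/v.png',np.vstack([cv2.resize(a,(480,280),interpolation=cv2.INTER_CUBIC),cv2.resize(b,(480,300))]))"
```

```text
t 8.38 pos [0.523  0.2495 0.2636] rpy [-1.799e+02 -1.000e-01 -6.100e+00] F [-0.3 -0.9 -0.1] units d [-0.04  0.06  0.05] w [-0.01  0.02  0.02] grip 0.9971349304753949
```

View pics/v.png

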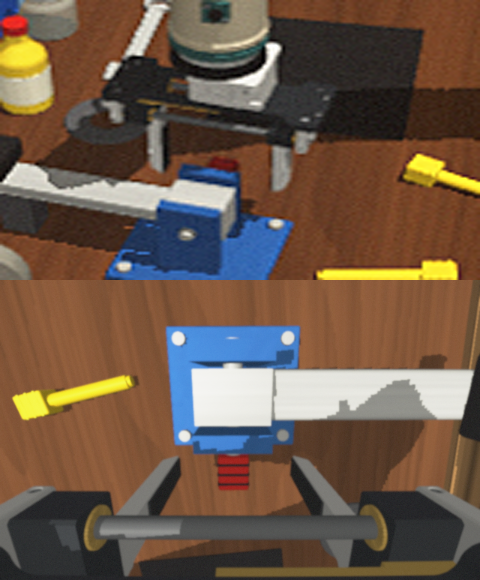

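The fingers straddle the red grip evenly (grip at (234,472), finger ends at 181 and 292). Closing.

drive_tool --steps '[{"dx": 0,"dy": 0,"dz": 0,"wx": 0,"wy": 0,"wz": 0,"hand": 1},{"dx": 0,"dy": 0,"dz": 0,"wx": 0,"wy": 0,"wz": 0,"hand": 1},{"dx": 0,"dy": 0,"dz": 0,"wx": 0,"wy": 0,"wz": 0,"hand": 1},{"dx": 0,"dy": 0,"dz": 0,"wx": 0,"wy": 0,"wz": 0,"hand": 1},{"dx": 0,"dy": 0,"dz": 0,"wx": 0,"wy": 0,"wz": 0,"hand": 1},{"dx": 0,"dy": 0,"dz": 0,"wx": 0,"wy": 0,"wz": 0,"hand": 1}]' --grip_force 35

```text
t: 9.28
eef_pos: [0.5236, 0.2504, 0.2658]
orientation: [-179.8, -0.3, -6.1]
wrist_force: [-0.3, 1.2, 0.6]
gripper_width: 0.394
```

drive_tool --steps '[{"dx": 0,"dy": 0,"dz": 0,"wx": 0,"wy": 0,"wz": 0,"hand": 1},{"dx": 0,"dy": 0,"dz": 0,"wx": 0,"wy": 0,"wz": 0,"hand": 1},{"dx": 0,"dy": 0,"dz": 0,"wx": 0,"wy": 0,"wz": 0,"hand": 1}]'

```text
t: 9.65
eef_pos: [0.523, 0.2505, 0.2659]
orientation: [-179.8, -0.2, -6.1]
wrist_force: [-1.3, 0.3, 0.9]
gripper_width: 0.256
```

drive_tool --steps '[{"dx": -0.05,"dy": -0.5,"dz": 0.05,"wx": 0,"wy": 0,"wz": 0,"hand": 1},{"dx": -0.07,"dy": -0.7,"dz": 0,"wx": 0,"wy": 0,"wz": 0,"hand": 1}]'

```text
t: 9.9
eef_pos: [0.5199, 0.2199, 0.267]
orientation: [-179.8, -0.3, -6.0]
wrist_force: [1.1, -0.2, -1.6]
gripper_width: 0.255
```

```bash
python3 -c "
from h import *
goto([.5225-.1045*.11,.2500-.9945*.11,.2665],-6)"
```

```text
t 9.9 pos [0.5199 0.2199 0.267 ] rpy [-179.8   -0.3   -6. ] F [ 1.1 -0.2 -1.6] units d [-0.36 -3.17 -0.02] w [-0.03  0.05 -0.  ] grip 0.25516437282755705
```

drive_tool --steps '[{"dx": -0.1,"dy": -0.9,"dz": 0,"wx": 0,"wy": 0,"wz": 0,"hand": 1},{"dx": -0.1,"dy": -0.9,"dz": 0,"wx": 0,"wy": 0,"wz": 0,"hand": 1},{"dx": -0.1,"dy": -0.9,"dz": 0,"wx": 0,"wy": 0,"wz": 0,"hand": 1},{"dx": -0.08,"dy": -0.8,"dz": 0,"wx": 0,"wy": 0,"wz": 0,"hand": 1},{"dx": -0.1,"dy": -1,"dz": 0,"wx": 0,"wy": 0,"wz": 0.3,"hand": 1},{"dx": -0.1,"dy": -1,"dz": 0,"wx": 0,"wy": 0,"wz": 0.3,"hand": 1},{"dx": -0.2,"dy": -1,"dz": 0,"wx": 0,"wy": 0,"wz": 0.4,"hand": 1},{"dx": -0.2,"dy": -1,"dz": 0,"wx": 0,"wy": 0,"wz": 0.4,"hand": 1},{"dx": -0.2,"dy": -1,"dz": 0,"wx": 0,"wy": 0,"wz": 0.4,"hand": 1},{"dx": -0.2,"dy": -1,"dz": 0,"wx": 0,"wy": 0,"wz": 0.4,"hand": 1},{"dx": 0,"dy": 0,"dz": 0,"wx": 0,"wy": 0,"wz": 0,"hand": 1}]'

```text
t: 11.28
eef_pos: [0.4801, -0.0436, 0.2664]
orientation: [179.7, -0.1, 6.6]
wrist_force: [0.5, 0.2, -1.0]
gripper_width: 0.255
```

```bash
python3 -c "
from h import *
goto([.482,-.06,.207],8.7)
for n in('side','top'):
    c=cap(n,n+'3.png');look(n,c,['pin_head','pin_tail','mat'],k=3)
a=cv2.imread('pics/side3.png')[150:290,270:430]
cv2.imwrite('pics/v2.png',cv2.resize(a,None,fx=4,fy=4,interpolation=cv2.INTER_CUBIC))"
```

```text
t 11.28 pos [ 0.4801 -0.0436  0.2664] rpy [ 1.797e+02 -1.000e-01  6.600e+00] F [ 0.5  0.2 -1. ] units d [ 0.08 -0.66 -2.38] w [0.05 0.03 0.35] grip 0.25499022507567404
side mark_of pin_head 0.79 [0.327 0.319 0.014] [386. 318.]
side mark_of pin_head 0.67 [0.351 0.161 0.013] [383. 273.]
side mark_of pin_head 0.45 [ 0.478 -0.047  0.078] [350. 205.]
side mark_of pin_tail 0.69 [0.43  0.329 0.012] [347. 316.]
side mark_of pin_tail 0.63 [0.26  0.195 0.008] [414. 287.]
side mark_of mat 0.72 [ 0.474 -0.011  0.001] [349. 230.]
top mark_of pin_head 0.89 [0.352 0.158 0.014] [242. 281.]
top mark_of pin_head 0.53 [0.327 0.313 0.01 ] [180. 287.]
top mark_of pin_head 0.17 [ 0.767 -0.056  0.001] [336. 129.]
top mark_of pin_tail 0.71 [0.427 0.333 0.008] [177. 247.]
top mark_of pin_tail 0.71 [ 0.662 -0.46  -0.   ] [485. 175.]
top mark_of pin_tail 0.56 [0.265 0.188 0.007] [227. 316.]
top mark_of mat 0.71 [ 0.658  0.118 -0.005] [269. 165.]
top mark_of mat 0.62 [ 0.476 -0.007  0.001] [311. 235.]
```

View pics/v2.png

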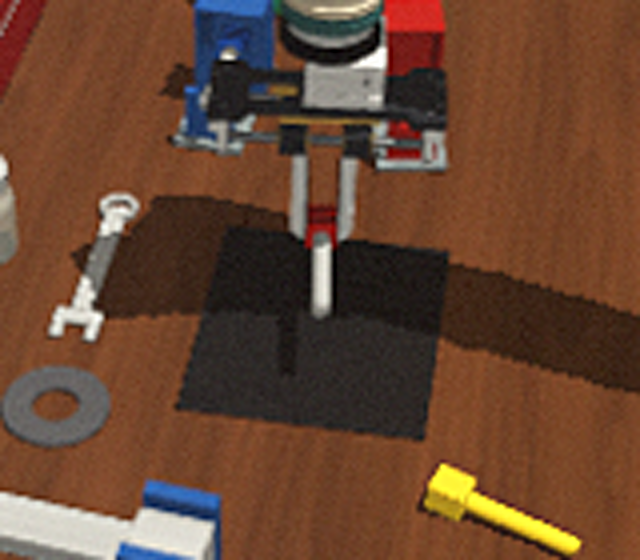

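Side view: the pin is held by the red grip, shank level toward +y, tail at about pixel (350,227), above the mat. Lowering.

drive_tool --steps '[{"dx": 0.05,"dy": -0.5,"dz": -0.5,"wx": 0.05,"wy": 0,"wz": 0.3,"hand": 1},{"dx": 0,"dy": 0,"dz": -0.8,"wx": 0,"wy": 0,"wz": 0,"hand": 1},{"dx": 0,"dy": 0,"dz": -0.5,"wx": 0,"wy": 0,"wz": 0,"hand": 1},{"dx": 0,"dy": 0,"dz": -0.25,"wx": 0,"wy": 0,"wz": 0,"hand": 1},{"dx": 0,"dy": 0,"dz": 0,"wx": 0,"wy": 0,"wz": 0,"hand": 1}]'

```text
t: 12.3
eef_pos: [0.4829, -0.0537, 0.2118]
orientation: [-179.9, -0.2, 9.1]
wrist_force: [-0.8, 0.4, -1.3]
gripper_width: 0.252
```

```bash
python3 -c "
from h import *
goto([.482,-.06,.207],8.7)"
```

```text
t 12.3 pos [ 0.4829 -0.0537  0.2118] rpy [-179.9   -0.2    9.1] F [-0.8  0.4 -1.3] units d [-0.04 -0.25 -0.19] w [-0.02  0.04 -0.06] grip 0.2515913705966765
```

drive_tool --steps '[{"dx": 0,"dy": 0,"dz": -0.12,"wx": 0,"wy": 0,"wz": 0,"hand": 1},{"dx": 0,"dy": 0,"dz": -0.08,"wx": 0,"wy": 0,"wz": 0,"hand": 1},{"dx": 0,"dy": 0,"dz": 0,"wx": 0,"wy": 0,"wz": 0,"hand": 1}]'

```text
t: 12.68
eef_pos: [0.4833, -0.0536, 0.2075]
orientation: [-179.9, -0.4, 9.1]
wrist_force: [0.3, 0.1, -1.7]
gripper_width: 0.248
```

drive_tool --steps '[{"dx": 0,"dy": 0,"dz": -0.08,"wx": 0,"wy": 0,"wz": 0,"hand": 1},{"dx": 0,"dy": 0,"dz": 0,"wx": 0,"wy": 0,"wz": 0,"hand": 1}]'

```text
t: 12.92
eef_pos: [0.4835, -0.0533, 0.2079]
orientation: [180.0, -0.5, 9.1]
wrist_force: [-0.3, 0.4, -0.1]
gripper_width: 0.25
```

Contact: the weight is off the wrist. Opening, then rising so the wrist camera can look.

drive_tool --steps '[{"dx": 0,"dy": 0,"dz": 0,"wx": 0,"wy": 0,"wz": 0,"hand": 0.5},{"dx": 0,"dy": 0,"dz": 0,"wx": 0,"wy": 0,"wz": 0,"hand": 0.5},{"dx": 0,"dy": 0,"dz": 0,"wx": 0,"wy": 0,"wz": 0,"hand": 0.5},{"dx": 0,"dy": 0,"dz": 0,"wx": 0,"wy": 0,"wz": 0,"hand": 0.5},{"dx": 0,"dy": 0,"dz": 0.5,"wx": 0,"wy": 0,"wz": 0,"hand": 0.5},{"dx": 0,"dy": 0,"dz": 1,"wx": 0,"wy": 0,"wz": 0,"hand": 0.5},{"dx": 0,"dy": 0,"dz": 1,"wx": 0,"wy": 0,"wz": 0,"hand": 0.5},{"dx": 0,"dy": 0.5,"dz": 1,"wx": 0,"wy": 0,"wz": 0,"hand": 0.5},{"dx": 0,"dy": 0,"dz": 0,"wx": 0,"wy": 0,"wz": 0,"hand": 0.5}]'

```text
t: 14.05
eef_pos: [0.4834, -0.0406, 0.3002]
orientation: [180.0, -0.5, 9.1]
wrist_force: [-0.0, -0.8, -0.2]
gripper_width: 0.498
```

```bash
python3 d.py w5 pin,pin_head,pin_tail,mat; python3 - <<'E'
from h import *
goto([.475,-.01,.3],9)
c=cap('top','top5.png');look('top',c,['pin','pin_head','pin_tail'])
a=cv2.imread('pics/w5.png');cv2.imwrite('pics/v3.png',np.vstack([cv2.resize(cv2.imread('pics/top5.png')[190:290,250:410],(640,400),interpolation=cv2.INTER_CUBIC)[:200],a]))
E
```

```text
[ 0.48336268 -0.04063849  0.30023327] [179.95382182  -0.5284334    9.13435055] 14.05
wrist mark_of pin 0.78 [ 0.48  -0.038  0.012] [308. 207.]
wrist mark_of pin_head 0.94 [ 0.48  -0.054  0.017] [305. 225.]
wrist mark_of pin_head 0.58 [ 0.765 -0.053  0.   ] [579. 259.]
wrist mark_of pin_tail 0.88 [0.465 0.044 0.007] [305. 113.]
wrist mark_of mat 0.88 [ 0.474 -0.008 -0.001] [306. 172.]
t 14.3 pos [ 0.4824 -0.0418  0.2973] rpy [180.   -0.2   9. ] F [ 0.2  0.3 -0.1] units d [-0.29  1.27  0.11] w [-0.    0.03 -0.01] grip 0.4995050589635783
top mark_of pin 0.81 [0.345 0.164 0.007] [240. 284.]
top mark_of pin 0.75 [0.341 0.322 0.011] [177. 281.]
top mark_of pin_head 0.69 [0.327 0.319 0.014] [177. 287.]
top mark_of pin_head 0.59 [0.355 0.159 0.011] [242. 280.]
top mark_of pin_tail 0.78 [0.262 0.191 0.007] [226. 317.]
top mark_of pin_tail 0.66 [0.467 0.044 0.01 ] [291. 237.]
top mark_of pin_tail 0.54 [0.427 0.331 0.005] [178. 247.]
```

View pics/w5.png

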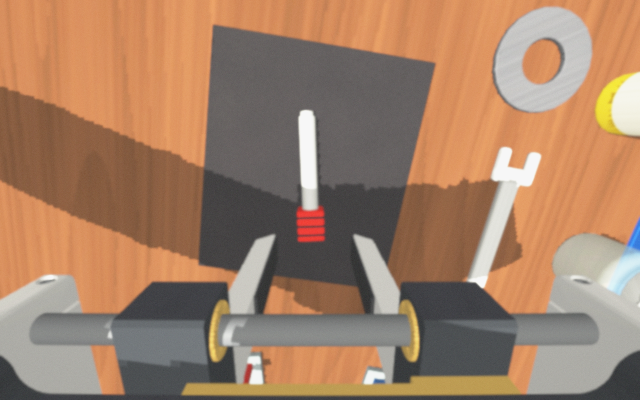

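The pin lies on the mat: tail (306,112), shoulder (310,208), grip (311,225), well inside the mat edges. The networks agree with head z 0.017 and tail z 0.007. Next I compute the shank grasp point.

```bash
cat > g.py <<'E'
from h import *
d=np.load('w5.npz');c=dict(P=d['P'],K=d['K'],k1=float(d['k1']))
g=cv2.imread('pics/w5.png');hs=cv2.cvtColor(g,cv2.COLOR_BGR2HSV)
m=np.zeros(g.shape[:2],np.uint8);m[100:207,285:330]=(g[100:207,285:330].min(2)>110);
q=np.argwhere(m)[:,::-1].astype(np.float32)
l=cv2.fitLine(q,cv2.DIST_L2,0,.01,.01).ravel();print(len(q),l,q[:,1].min(),q[:,1].max())
X=lambda v:l[2]+(v-l[3])*l[0]/l[1]
T=at_z(c,(X(110.5),110.5),.010);S=at_z(c,(X(208),208),.015+.007)
v=S-T;print('tail',T,'shoulder',S,np.linalg.norm(v[:2]))
u=-v[:2]/np.linalg.norm(v[:2]);print('yaw',np.degrees(np.arctan2(u[1],u[0])))
G=T[:2]-u*(.085-.038);print('grasp',G)
goto([*G,.205],np.degrees(np.arctan2(u[1],u[0]))-90)
E
python3 g.py
```

```text
1718 [4.2300906e-02 9.9910492e-01 3.0760129e+02 1.5718161e+02] 109.0 206.0
tail [0.46504371 0.04597589 0.01      ] shoulder [ 0.48152106 -0.03571285  0.022     ] 0.08333398543412134
yaw 101.40404921308465
grasp [ 4.74336862e-01 -9.62028599e-05]
t 14.5 pos [ 0.4826 -0.0415  0.2975] rpy [180.   -0.2   9.1] F [0.3 0.3 0.4] units d [-0.33  1.66 -3.7 ] w [-0.01  0.03  0.39] grip 0.49904908850723995
```

drive_tool --steps '[{"dx": -0.15,"dy": 0.8,"dz": -0.3,"wx": 0,"wy": 0.03,"wz": 0,"hand": 0.5},{"dx": -0.15,"dy": 0.7,"dz": -0.9,"wx": 0,"wy": 0,"wz": 0,"hand": 0.5},{"dx": 0,"dy": 0,"dz": -0.9,"wx": 0,"wy": 0,"wz": 0,"hand": 0.5},{"dx": 0,"dy": 0,"dz": -0.7,"wx": 0,"wy": 0,"wz": 0,"hand": 0.5},{"dx": 0,"dy": 0,"dz": -0.2,"wx": 0,"wy": 0,"wz": 0,"hand": 0.5},{"dx": 0,"dy": 0,"dz": 0,"wx": 0,"wy": 0,"wz": 0,"hand": 0.5}]'

```text
t: 15.25
eef_pos: [0.4752, -0.003, 0.2194]
orientation: [-180.0, 0.0, 9.0]
wrist_force: [0.6, 0.2, 0.1]
gripper_width: 0.499
```

```bash
python3 -c "
from h import *
goto([.4745,-.001,.205],9.3)"
```

```text
t 15.25 pos [ 0.4752 -0.003   0.2194] rpy [-180.    0.    9.] F [0.6 0.2 0.1] units d [-0.03  0.08 -0.58] w [-0.01 -0.    0.05] grip 0.49902218579026963
```

drive_tool --steps '[{"dx": -0.03,"dy": 0.08,"dz": -0.35,"wx": 0,"wy": 0,"wz": 0.05,"hand": 0.5},{"dx": 0,"dy": 0,"dz": -0.2,"wx": 0,"wy": 0,"wz": 0,"hand": 0.5},{"dx": 0,"dy": 0,"dz": -0.05,"wx": 0,"wy": 0,"wz": 0,"hand": 0.5},{"dx": 0,"dy": 0,"dz": 0,"wx": 0,"wy": 0,"wz": 0,"hand": 1},{"dx": 0,"dy": 0,"dz": 0,"wx": 0,"wy": 0,"wz": 0,"hand": 1},{"dx": 0,"dy": 0,"dz": 0,"wx": 0,"wy": 0,"wz": 0,"hand": 1},{"dx": 0,"dy": 0,"dz": 0,"wx": 0,"wy": 0,"wz": 0,"hand": 1},{"dx": 0,"dy": 0,"dz": 0,"wx": 0,"wy": 0,"wz": 0,"hand": 1}]' --grip_force 35

```text
t: 16.25
eef_pos: [0.4751, -0.0012, 0.205]
orientation: [-180.0, -0.2, 9.3]
wrist_force: [0.3, 0.6, -0.3]
gripper_width: 0.137
```

drive_tool --steps '[{"dx": 0,"dy": 0,"dz": 0.4,"wx": 0,"wy": 0,"wz": 0,"hand": 1},{"dx": 0,"dy": 0,"dz": 0.8,"wx": 0,"wy": 0,"wz": 0,"hand": 1},{"dx": 0,"dy": 0,"dz": 0.8,"wx": 0,"wy": 0,"wz": 0,"hand": 1},{"dx": 0,"dy": 0,"dz": 0.5,"wx": 0,"wy": 0,"wz": 0,"hand": 1},{"dx": 0,"dy": 0,"dz": 0,"wx": 0,"wy": 0,"wz": 0,"hand": 1}]'

```text
t: 16.88
eef_pos: [0.4747, -0.0013, 0.2709]
orientation: [-180.0, -0.2, 9.3]
wrist_force: [0.0, -0.5, -1.6]
gripper_width: 0.136
```

```bash
python3 d.py w6 pin_head,pin_tail,pin; python3 - <<'E'
from h import *
goto([.475,-.001,.2683],9)
c=cap('side','side6.png');look('side',c,['pin_head','pin_tail','pin'])
b=cv2.resize(cv2.imread('pics/side6.png')[150:270,290:410],(480,480),interpolation=cv2.INTER_CUBIC)
a=cv2.imread('pics/w6.png')[0:300,170:470]
cv2.imwrite('pics/v4.png',np.hstack([b[:, :],cv2.resize(a,(310,480))]))
E
```

```text
[ 0.474691   -0.00126963  0.27093021] [-1.79985876e+02 -1.53605663e-01  9.30415878e+00] 16.875
wrist mark_of pin_head 0.77 [ 0.482 -0.054  0.08 ] [311. 328.]
wrist mark_of pin_tail 0.67 [0.466 0.048 0.074] [313. 172.]
wrist mark_of pin 0.76 [ 0.479 -0.042  0.079] [309. 312.]
t 17.07 pos [ 0.4742 -0.0012  0.2695] rpy [-180.     0.     9.3] F [ 0.3 -0.2 -1.1] units d [ 0.03  0.01 -0.05] w [-0.   -0.   -0.05] grip 0.13631654587061742
side mark_of pin_head 0.81 [0.353 0.16  0.012] [382. 273.]
side mark_of pin_head 0.69 [0.329 0.321 0.011] [385. 319.]
side mark_of pin_head 0.5 [ 0.531  0.316 -0.003] [311. 310.]
side mark_of pin_tail 0.85 [0.427 0.331 0.011] [348. 317.]
side mark_of pin_tail 0.67 [0.262 0.192 0.01 ] [413. 286.]
side mark_of pin_tail 0.62 [0.463 0.045 0.075] [351. 226.]
side mark_of pin 0.69 [ 0.481 -0.034  0.08 ] [349. 207.]
side mark_of pin 0.68 [0.341 0.321 0.01 ] [381. 318.]
side mark_of pin 0.59 [0.338 0.163 0.016] [387. 273.]
```

View pics/v4.png

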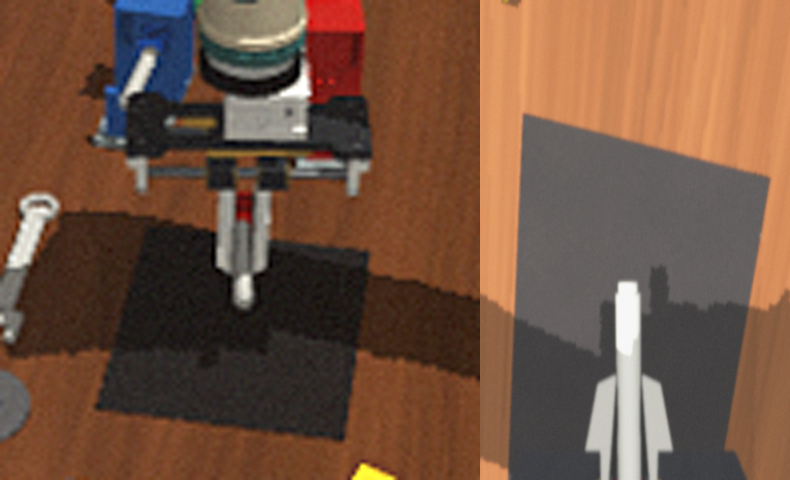

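The wrist view shows the shank centred between the pads, with the tail at (628,290) in the crop. The side view shows the pin held tail-down by about 3°, as expected from the lie (head z 0.080, tail z 0.0745). I'll level it by a small tilt and approach the rack along its axis.

```bash
cat >> h.py <<'E'
def pin_to(O,ryaw,rx,axz,tilt=3.4,yaw=None,L=.192):
    u=np.array([np.cos(np.radians(ryaw)),np.sin(np.radians(ryaw)),0]);G=np.array([O[0],O[1],0])+u*rx+[0,0,axz]
    y=ryaw-90;j=np.array([np.cos(np.radians(y)),np.sin(np.radians(y)),0])
    T=Ro.from_rotvec(np.radians(tilt)*j)*Ro.from_euler('xyz',[180,0,y],degrees=True)
    p=G-T.apply([0,0,L]);s=manip.sense();R=Ro.from_euler('xyz',s['orientation'],degrees=True)
    g=np.array(s['eef_pos'])+R.apply([0,0,L]);r=g-[O[0],O[1],0]
    print('t',round(s['t'],2),'TCP target',p.round(4),'units d',((p-s['eef_pos'])/.025).round(2),'w',(np.degrees((T*R.inv()).as_rotvec())/6).round(2),'now: rack x %.4f y %.4f axz %.4f'%(r@u,r@np.array([-u[1],u[0],0]),g[2]),'F',np.round(s['wrist_force'],1),'grip',round(s['gripper_width'],3))
E
python3 -c "
from h import *
pin_to((.4395,-.300),98.7,.152,.076)"
```

```text
t 17.27 TCP target [ 0.4182 -0.161   0.2677] units d [-2.24 -6.4  -0.07] w [ 0.55  0.09 -0.11] now: rack x 0.2903 y -0.0796 axz 0.0775 F [ 0.5  0.4 -0.2] grip 0.133
```

drive_tool --steps '[{"dx": -0.3,"dy": -0.8,"dz": 0,"wx": 0.15,"wy": 0.03,"wz": -0.05,"hand": 1},{"dx": -0.3,"dy": -0.9,"dz": 0,"wx": 0.15,"wy": 0.03,"wz": -0.05,"hand": 1},{"dx": -0.3,"dy": -0.9,"dz": 0,"wx": 0.15,"wy": 0.03,"wz": 0,"hand": 1},{"dx": -0.3,"dy": -0.9,"dz": 0,"wx": 0.1,"wy": 0,"wz": 0,"hand": 1},{"dx": -0.3,"dy": -0.9,"dz": 0,"wx": 0,"wy": 0,"wz": 0,"hand": 1},{"dx": -0.3,"dy": -0.9,"dz": 0,"wx": 0,"wy": 0,"wz": 0,"hand": 1},{"dx": -0.3,"dy": -0.6,"dz": 0,"wx": 0,"wy": 0,"wz": 0,"hand": 1},{"dx": 0,"dy": 0,"dz": 0,"wx": 0,"wy": 0,"wz": 0,"hand": 1}]'

```text
t: 18.27
eef_pos: [0.42, -0.1518, 0.2675]
orientation: [-176.4, 0.2, 8.9]
wrist_force: [0.2, -0.1, -0.6]
gripper_width: 0.138
```

```bash
python3 d.py w7 pin_head,pin_tail,rack_red,rack_red_seat; python3 - <<'E'
from h import *
pin_to((.4395,-.300),98.7,.152,.076)
for n in('top','side'):
    c=cap(n,n+'7.png');look(n,c,['pin_tail','pin_head','rack_red_seat'],k=4)
a=cv2.imread('pics/top7.png')[190:290,350:450];b=cv2.imread('pics/w7.png')
cv2.imwrite('pics/v5.png',np.vstack([cv2.resize(cv2.imread('pics/side7.png')[130:230,320:430],(640,300),interpolation=cv2.INTER_CUBIC),b[:300]]))
E
```

```text
[ 0.42004517 -0.15184512  0.26746598] [-1.76388255e+02  1.52595873e-01  8.85891675e+00] 18.275
wrist mark_of pin_head 0.97 [ 0.425 -0.189  0.078] [314. 327.]
wrist mark_of pin_tail 0.77 [ 0.408 -0.092  0.075] [310. 173.]
wrist mark_of rack_red 0.77 [ 0.437 -0.298 -0.004] [309. 378.]
wrist mark_of rack_red_seat 0.74 [ 0.439 -0.296 -0.002] [311. 377.]
t 18.52 TCP target [ 0.4182 -0.161   0.2677] units d [-0.11 -0.44 -0.01] w [-0.04 -0.02 -0.07] now: rack x 0.1633 y -0.0042 axz 0.0762 F [ 0.1 -0.  -1.2] grip 0.139
top mark_of pin_tail 0.82 [0.263 0.185 0.005] [228. 317.]
top mark_of pin_tail 0.65 [0.426 0.332 0.009] [177. 247.]
top mark_of pin_tail 0.52 [ 0.415 -0.092  0.075] [345. 259.]
top mark_of pin_head 0.86 [0.354 0.159 0.015] [241. 280.]
top mark_of pin_head 0.58 [0.323 0.317 0.012] [178. 289.]
side mark_of pin_tail 0.83 [0.261 0.196 0.011] [414. 286.]
side mark_of pin_tail 0.81 [0.429 0.328 0.01 ] [348. 316.]
side mark_of pin_tail 0.57 [ 0.408 -0.094  0.075] [374. 199.]
side mark_of pin_head 0.63 [0.33  0.317 0.014] [385. 317.]
side mark_of pin_head 0.42 [ 0.427 -0.193  0.081] [372. 178.]
side mark_of rack_red_seat 0.68 [ 0.44  -0.302  0.056] [371. 166.]
```

View pics/v5.png

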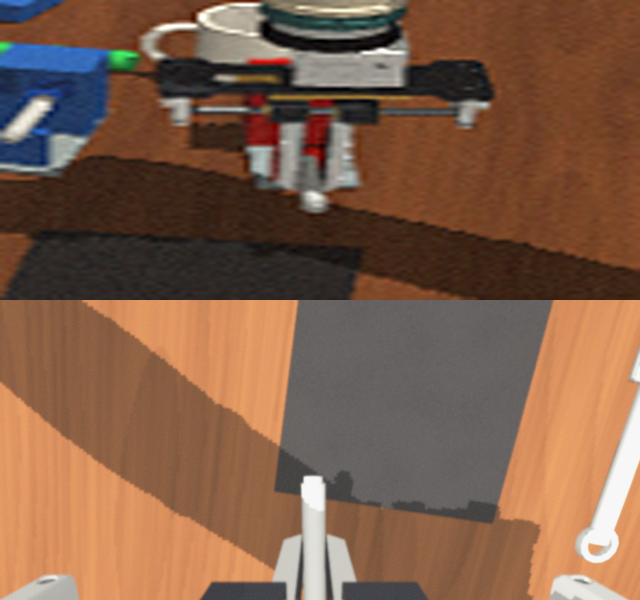

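Side view: the pin is level-ish, red grip ahead toward the rack mouth at (320,130), tail at (313,200). I'll align it on the rack axis and advance to just before the sill.

drive_tool --steps '[{"dx": -0.1,"dy": -0.4,"dz": 0,"wx": -0.04,"wy": -0.02,"wz": -0.07,"hand": 1},{"dx": 0,"dy": 0,"dz": 0,"wx": 0,"wy": 0,"wz": 0,"hand": 1}]'

```text
t: 19.18
eef_pos: [0.4179, -0.1616, 0.2678]
orientation: [-176.7, 0.0, 8.6]
wrist_force: [0.6, -0.4, -0.0]
gripper_width: 0.141
```

```bash
python3 -c "
from h import *
pin_to((.4395,-.300),98.7,.092,.076)"
```

```text
t 19.18 TCP target [ 0.4273 -0.2203  0.2677] units d [ 0.37 -2.35 -0.  ] w [ 0.01 -0.    0.02] now: rack x 0.1512 y 0.0004 axz 0.0761 F [ 0.6 -0.4 -0. ] grip 0.141
```

drive_tool --steps '[{"dx": 0.12,"dy": -0.8,"dz": 0,"wx": 0,"wy": 0,"wz": 0,"hand": 1},{"dx": 0.12,"dy": -0.8,"dz": 0,"wx": 0,"wy": 0,"wz": 0,"hand": 1},{"dx": 0.1,"dy": -0.7,"dz": 0,"wx": 0,"wy": 0,"wz": 0,"hand": 1},{"dx": 0,"dy": 0,"dz": 0,"wx": 0,"wy": 0,"wz": 0,"hand": 1}]'

```text
t: 19.68
eef_pos: [0.4264, -0.2212, 0.2678]
orientation: [-176.7, -0.0, 8.5]
wrist_force: [0.4, -0.1, 0.4]
gripper_width: 0.133
```

```bash
python3 d.py w8 pin_tail; python3 - <<'E'
from h import *
pin_to((.4395,-.300),98.7,.062,.076)
c=cap('side','side8.png');look('side',c,['pin_head','pin_tail','rack_red_seat'],k=4)
c=cap('top','top8.png')
a=cv2.resize(cv2.imread('pics/side8.png')[130:220,330:420],(540,540),interpolation=cv2.INTER_CUBIC)
b=cv2.imread('pics/w8.png')[150:400,240:380]
cv2.imwrite('pics/v6.png',np.hstack([a,cv2.resize(b,(250,540))]))
E
```

```text
[ 0.42639551 -0.22121413  0.2677991 ] [-1.76658624e+02 -2.97051919e-03  8.52616987e+00] 19.675
wrist mark_of pin_tail 0.7 [ 0.416 -0.163  0.069] [312. 175.]
wrist mark_of pin_tail 0.36 [ 0.598 -0.302  0.047] [510. 378.]
t 19.77 TCP target [ 0.4318 -0.25    0.2677] units d [ 0.22 -1.22 -0.01] w [ 0. -0.  0.] now: rack x 0.0929 y 0.0010 axz 0.0762 F [ 0.   0.1 -0.6] grip 0.136
side mark_of pin_head 0.84 [0.328 0.322 0.009] [386. 319.]
side mark_of pin_head 0.71 [ 0.438 -0.305  0.05 ] [372. 167.]
side mark_of pin_head 0.69 [0.355 0.162 0.013] [382. 273.]
side mark_of pin_head 0.58 [ 0.429 -0.263  0.08 ] [373. 167.]
side mark_of pin_tail 0.61 [0.427 0.33  0.012] [348. 316.]
side mark_of pin_tail 0.59 [ 0.412 -0.163  0.072] [375. 187.]
side mark_of pin_tail 0.57 [0.26  0.196 0.009] [414. 287.]
side mark_of rack_red_seat 0.94 [ 0.441 -0.302  0.053] [371. 166.]
side mark_of rack_red_seat 0.55 [ 0.415 -0.161  0.075] [374. 186.]
```

View pics/v6.png

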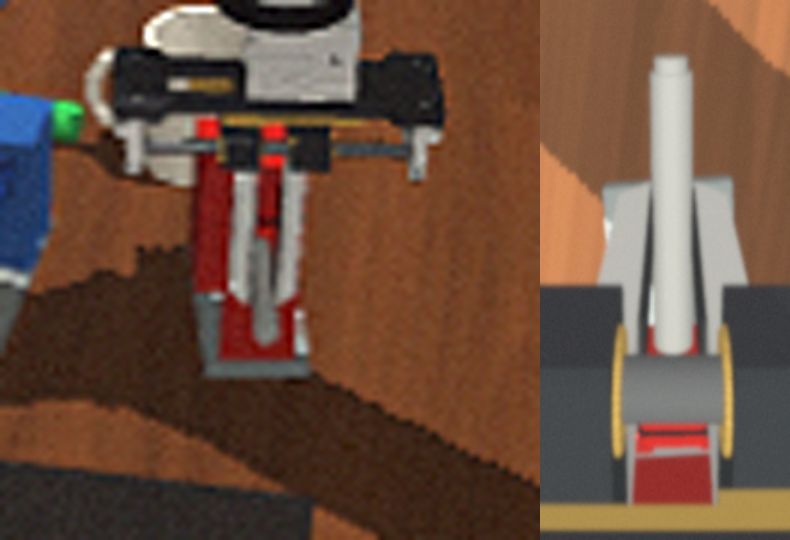

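That was my twelfth and last view; from here I check by numbers. In it the pin is roughly over the rack midline: tail at (672,58), base end corners at (603,185) and (733,178). I'll measure the pin against the rack in that same image.

```bash
cat > k.py <<'E'
from h import *
d=np.load('w8.npz');c=dict(P=d['P'],K=d['K'],k1=float(d['k1']));print(c['K'][0],c['K'][1])
im=cv2.imread('pics/w8.png')
A=at_z(c,(275.3,235.6),.008);B=at_z(c,(348,232.4),.008);v=B-A;print('base',A,B,np.linalg.norm(v),'yaw',np.degrees(np.arctan2(v[1],v[0]))+90)
M=(A+B)/2
T=at_z(c,(313.9,176.9),.076)
# shank centre columns
for r in (195,225,255,275):
    g=im[r].astype(int).min(1)
    print(r,g[296:334:2])
u=np.array([np.cos(np.radians(98.7)),np.sin(np.radians(98.7)),0]);n=np.array([-u[1],u[0],0])
O=np.array([.4395,-.3,0])
print('rack y of: base end mid',(M-O)@n,'x',(M-O)@u,' tail seen',(T-O)@n,'x',(T-O)@u,)
exp=O+u*(.0929+.047)+n*.001;exp[2]=.076;print('expected tail px',proj(c,exp))
E
python3 k.py
```

```text
[300.63576588   0.         313.75826541] [  0.         300.63576588 206.875392  ]
base [ 0.39399012 -0.22460878  0.008     ] [ 0.4543056  -0.21271471  0.008     ] 0.06147703428535457 yaw 101.15545514291384
195 [ 59  62  77 144 176 186 199 204 205 208 202 199 189 179 152  82  63  58
  60]
225 [ 63  60  68 136 173 187 197 204 202 206 201 195 187 179 153  80  60  62
  58]
255 [180 166  89  77 152 184 194 202 203 203 203 198 190 176 130  65 112 175
 181]
275 [161  82  53  95 162 182 195 201 204 206 203 197 188 179 150  76  52 105
 171]
rack y of: base end mid 0.002872204641961985 x 0.08272454498419202  tail seen 0.0008437403956857932 x 0.13830524192903879
expected tail px [313.62497136 174.17361885]
```

```bash
cat > m.py <<'E'
from h import *
from scipy.optimize import minimize
def ld(n):
    d=np.load(n+'.npz');return dict(P=d['P'],K=d['K'],k1=float(d['k1']))
S=8
def box(x0,x1,y,z0,z1):return [(a,b,q) for a in(x0,x1) for b in(-y,y) for q in(z0,z1)]
boxes=[box(-.052,.082,.031,0,.008),box(-.044,.008,.031,0,.1),box(.066,.074,.022,0,.056)]
def render(c,p,roi):
    x0,y0,x1,y1=roi;R=Ro.from_euler('z',p[2],degrees=True).as_matrix();m=np.zeros(((y1-y0)*S,(x1-x0)*S),np.uint8)
    for b in boxes:
        q=np.array([proj(c,np.array([p[0],p[1],0])+R@np.array(v)) for v in b])
        q=((q-[x0,y0]+.5)*S).astype(np.float32);cv2.fillConvexPoly(m,cv2.convexHull(q).astype(np.int32),255)
    return cv2.resize(m,None,fx=1/S,fy=1/S,interpolation=cv2.INTER_AREA)/255.
def seg(im,roi):
    x0,y0,x1,y1=roi;h=cv2.cvtColor(im,cv2.COLOR_BGR2HSV)[y0:y1,x0:x1].astype(int)
    return ((((h[...,0]<5)|(h[...,0]>170))&(h[...,1]>130))|((h[...,1]<45)&(h[...,2]>100))).astype(float)
top=cap('top');side=cap('side')
views=[('w1',ld('w1'),cv2.imread('pics/w1.png'),(250,135,360,278)),('top',top,cv2.imread('pics/top0.png'),(385,225,465,280)),('side',side,cv2.imread('pics/side0.png'),(340,135,400,205))]
for i in(0,1,2):
    n,c,im,roi=views[i];s=seg(im,roi)
    f=lambda p:np.abs(render(c,[p[0]/100,p[1]/100,p[2]],roi)-s).sum()
    r=min((minimize(f,[43.95,-30,y],method='Nelder-Mead',options=dict(initial_simplex=[[43.95,-30,y],[44.4,-30,y],[43.95,-29.5,y],[43.95,-30,y+2]])) for y in(98,100)),key=lambda r:r.fun)
    print(n,r.x,r.fun,s.sum())
E
python3 m.py
```

```text
w1 [ 44.02626273 -29.8478221  101.28600665] 476.96078431372547 6500.0
top [ 44.14350354 -30.12997341 101.27902152] 146.49411764705883 1487.0
side [ 43.95041058 -30.73927062  99.22477214] 431.9254901960784 1123.0
```

Silhouette fits from two views agree at yaw 101.3°, as does the last close reading (101.2°). The rack is therefore at about (0.4403, -0.2995) with yaw 101°; I'm updating to that.

```bash
python3 -c "
from h import *
pin_to((.4403,-.2995),101,.062,.076)"
```

```text
t 20.12 TCP target [ 0.4306 -0.2498  0.2677] units d [ 0.17 -1.22 -0.01] w [ 0.01 -0.    0.38] now: rack x 0.0925 y -0.0021 axz 0.0763 F [-0.4 -0.8 -1.1] grip 0.139
```

drive_tool --steps '[{"dx": 0.05,"dy": -0.4,"dz": 0,"wx": 0,"wy": 0,"wz": 0.3,"hand": 1},{"dx": 0.1,"dy": -0.6,"dz": 0,"wx": 0,"wy": 0,"wz": 0.08,"hand": 1},{"dx": 0,"dy": -0.2,"dz": 0,"wx": 0,"wy": 0,"wz": 0,"hand": 1},{"dx": 0,"dy": 0,"dz": 0,"wx": 0,"wy": 0,"wz": 0,"hand": 1}]'

```text
t: 20.62
eef_pos: [0.4305, -0.2502, 0.268]
orientation: [-176.6, 0.0, 11.1]
wrist_force: [0.2, 0.0, -1.5]
gripper_width: 0.139
```

```bash
python3 -c "
from h import *
pin_to((.4403,-.2995),101,.032,.076)"
```

```text
t 20.62 TCP target [ 0.4364 -0.2793  0.2677] units d [ 0.23 -1.16 -0.01] w [ 0.   -0.   -0.01] now: rack x 0.0615 y 0.0003 axz 0.0764 F [ 0.2  0.  -1.5] grip 0.139
```

drive_tool --steps '[{"dx": 0.1,"dy": -0.5,"dz": 0,"wx": 0,"wy": 0,"wz": 0,"hand": 1},{"dx": 0.1,"dy": -0.5,"dz": 0,"wx": 0,"wy": 0,"wz": 0,"hand": 1},{"dx": 0.03,"dy": -0.15,"dz": 0,"wx": 0,"wy": 0,"wz": 0,"hand": 1},{"dx": 0,"dy": 0,"dz": 0,"wx": 0,"wy": 0,"wz": 0,"hand": 1}]'

```text
t: 21.12
eef_pos: [0.4366, -0.281, 0.268]
orientation: [-176.6, 0.0, 11.1]
wrist_force: [-0.6, -0.3, -1.4]
gripper_width: 0.137
```

```bash
python3 -c "
from h import *
pin_to((.4403,-.2995),101,.032,.06)
n='side';c=cap(n,'side9.png');look(n,c,['pin_tail'],k=4)
n='top';c=cap(n,'top9.png');look(n,c,['pin_tail'],k=4)
u=np.array([np.cos(np.radians(101)),np.sin(np.radians(101)),0]);p=np.array([.4403,-.2995,.076])+u*.079;print('expected tail',p,proj(c,p))
"; python3 d.py w9 pin_tail,pin_head,rack_red
```

```text
t 21.12 TCP target [ 0.4364 -0.2793  0.2517] units d [-0.01  0.07 -0.65] w [ 0.   -0.   -0.01] now: rack x 0.0302 y 0.0002 axz 0.0763 F [-0.6 -0.3 -1.4] grip 0.137
side mark_of pin_tail 0.59 [0.261 0.196 0.008] [413. 287.]
side mark_of pin_tail 0.49 [0.428 0.331 0.01 ] [348. 317.]
side mark_of pin_tail 0.4 [ 0.422 -0.222  0.072] [374. 176.]
side mark_of pin_tail 0.29 [ 0.761 -0.05  -0.002] [266. 213.]
top mark_of pin_tail 0.77 [0.428 0.331 0.007] [178. 247.]
top mark_of pin_tail 0.55 [0.261 0.19  0.007] [226. 318.]
top mark_of pin_tail 0.44 [ 0.426 -0.22   0.076] [399. 257.]
expected tail [ 0.42522609 -0.22195145  0.076     ] [399.73046249 257.17966024]
[ 0.43659333 -0.28023135  0.26806934] [-1.76606953e+02  2.16317848e-02  1.11423434e+01] 21.325
wrist mark_of pin_tail 0.61 [ 0.423 -0.225  0.072] [309. 179.]
wrist mark_of pin_tail 0.37 [ 0.437 -0.3    0.046] [309. 278.]
```

drive_tool --steps '[{"dx": 0,"dy": 0.07,"dz": -0.35,"wx": 0,"wy": 0,"wz": 0,"hand": 1},{"dx": 0,"dy": 0,"dz": -0.3,"wx": 0,"wy": 0,"wz": 0,"hand": 1},{"dx": 0,"dy": 0,"dz": 0,"wx": 0,"wy": 0,"wz": 0,"hand": 1}]'

```text
t: 21.9
eef_pos: [0.4365, -0.2782, 0.2505]
orientation: [-176.6, 0.0, 11.2]
wrist_force: [-0.2, -0.1, -0.9]
gripper_width: 0.138
```

drive_tool --steps '[{"dx": 0,"dy": 0,"dz": -0.15,"wx": 0,"wy": 0,"wz": 0,"hand": 1},{"dx": 0,"dy": 0,"dz": -0.1,"wx": 0,"wy": 0,"wz": 0,"hand": 1},{"dx": 0,"dy": 0,"dz": 0,"wx": 0,"wy": 0,"wz": 0,"hand": 1}]'

```text
t: 22.28
eef_pos: [0.4366, -0.2782, 0.2437]
orientation: [-176.6, 0.0, 11.2]
wrist_force: [0.2, -0.1, -1.0]
gripper_width: 0.139
```

```bash
python3 -c "
from h import *
pin_to((.4403,-.2995),101,.032,.051)"
```

```text
t 22.27 TCP target [ 0.4364 -0.2793  0.2427] units d [-0.01 -0.04 -0.04] w [-0.   -0.01 -0.03] now: rack x 0.0331 y -0.0003 axz 0.0520 F [ 0.2 -0.1 -1. ] grip 0.139
```

No side contact at axis height 52 mm, so the shank is inside both notches. Lowering to touch.

drive_tool --steps '[{"dx": 0,"dy": -0.04,"dz": -0.08,"wx": 0,"wy": 0,"wz": 0,"hand": 1},{"dx": 0,"dy": 0,"dz": 0,"wx": 0,"wy": 0,"wz": 0,"hand": 1}]'

```text
t: 22.52
eef_pos: [0.4367, -0.2791, 0.242]
orientation: [-176.6, 0.0, 11.2]
wrist_force: [-0.9, 1.1, 1.0]
gripper_width: 0.138
```

drive_tool --steps '[{"dx": 0,"dy": 0,"dz": -0.06,"wx": 0,"wy": 0,"wz": 0,"hand": 1},{"dx": 0,"dy": 0,"dz": 0,"wx": 0,"wy": 0,"wz": 0,"hand": 1}]'

```text
t: 22.78
eef_pos: [0.4368, -0.2789, 0.2421]
orientation: [-176.7, 0.0, 11.2]
wrist_force: [-0.5, 0.4, -1.3]
gripper_width: 0.139
```

drive_tool --steps '[{"dx": 0,"dy": 0,"dz": -0.08,"wx": 0,"wy": 0,"wz": 0,"hand": 1},{"dx": 0,"dy": 0,"dz": 0,"wx": 0,"wy": 0,"wz": 0,"hand": 1}]'

```text
t: 23.02
eef_pos: [0.4369, -0.2787, 0.2421]
orientation: [-176.8, 0.0, 11.2]
wrist_force: [-1.1, 0.3, -0.3]
gripper_width: 0.139
```

```bash
python3 -c "
from h import *
pin_to((.4403,-.2995),101,.032,.05)
n='side';c=cap(n,'side10.png');look(n,c,['pin_tail'],k=4)"
```

```text
t 23.02 TCP target [ 0.4364 -0.2793  0.2417] units d [-0.02 -0.02 -0.02] w [ 0.03 -0.   -0.03] now: rack x 0.0319 y -0.0005 axz 0.0504 F [-1.1  0.3 -0.3] grip 0.139
side mark_of pin_tail 0.82 [0.26  0.194 0.009] [414. 287.]
side mark_of pin_tail 0.62 [0.428 0.33  0.01 ] [348. 316.]
side mark_of pin_tail 0.4 [ 0.421 -0.223  0.049] [374. 181.]
```

Tail at z 0.049, axis 0.050 and TCP no longer sinking: it is resting. Release and rise.

drive_tool --steps '[{"dx": 0,"dy": 0,"dz": 0,"wx": 0,"wy": 0,"wz": 0,"hand": 0.6},{"dx": 0,"dy": 0,"dz": 0,"wx": 0,"wy": 0,"wz": 0,"hand": 0.6},{"dx": 0,"dy": 0,"dz": 0,"wx": 0,"wy": 0,"wz": 0,"hand": 0.6},{"dx": 0,"dy": 0,"dz": 0,"wx": 0,"wy": 0,"wz": 0,"hand": 0.6},{"dx": 0,"dy": 0,"dz": 0.3,"wx": 0,"wy": 0,"wz": 0,"hand": 0.6},{"dx": 0,"dy": 0,"dz": 0.7,"wx": 0,"wy": 0,"wz": 0,"hand": 0.6},{"dx": 0,"dy": 0,"dz": 1,"wx": 0,"wy": 0,"wz": 0,"hand": 0.6},{"dx": 0,"dy": 0,"dz": 1,"wx": 0,"wy": 0,"wz": 0,"hand": 0.6},{"dx": 0,"dy": 0,"dz": 1,"wx": 0,"wy": 0,"wz": 0,"hand": 0.6},{"dx": 0,"dy": 0,"dz": 1,"wx": 0,"wy": 0,"wz": 0,"hand": 0.6},{"dx": 0,"dy": 0.5,"dz": 0.7,"wx": -0.3,"wy": 0,"wz": 0,"hand": 0.6},{"dx": 0,"dy": 1,"dz": 0,"wx": -0.25,"wy": 0,"wz": 0,"hand": 0.6},{"dx": 0,"dy": 0,"dz": 0,"wx": 0,"wy": 0,"wz": 0,"hand": 0.6}]'

```text
t: 24.75
eef_pos: [0.4366, -0.2405, 0.3918]
orientation: [179.8, 0.5, 11.1]
wrist_force: [-0.4, -0.7, -0.3]
gripper_width: 0.399
```

```bash
python3 d.py w11 pin,pin_tail,pin_head,rack_red_seat; python3 - <<'E'
from h import *
O=np.array([.4403,-.2995,.05]);u=np.array([np.cos(np.radians(101)),np.sin(np.radians(101)),0]);n=np.array([-u[1],u[0],0])
print(manip.sense()['wrist_force'])
d=np.load('w11.npz');c=dict(P=d['P'],K=d['K'],k1=float(d['k1']));im=cv2.imread('pics/w11.png')
t=O+u*.079;print('expected tail px',proj(c,t),'shoulder',proj(c,O-u*.006),'sill notch',proj(c,O+u*.004))
for x in(.02,.035,.05,.06,.0785):
    p=proj(c,O+u*x);r=int(round(p[1]));a=int(p[0]);print(x,p.round(1),a-14,im[r,a-14:a+16,1])
m='side';s=cap(m,'side11.png');look(m,s,['pin','pin_tail','rack_red_seat'],k=4)
E
```

```text
[ 0.43657463 -0.24052035  0.39181303] [179.8267401    0.53909525  11.12115536] 24.75
wrist mark_of pin 0.72 [ 0.442 -0.306  0.047] [310. 251.]
wrist mark_of pin 0.62 [ 0.766 -0.052  0.002] [629.  85.]
wrist mark_of pin_tail 0.68 [ 0.425 -0.221  0.05 ] [310. 178.]
wrist mark_of pin_head 0.88 [ 0.443 -0.317  0.051] [309. 261.]
wrist mark_of pin_head 0.72 [ 0.426 -0.221  0.046] [311. 177.]
wrist mark_of rack_red_seat 0.61 [ 0.437 -0.3    0.053] [307. 247.]
wrist mark_of rack_red_seat 0.47 [ 0.437 -0.297 -0.002] [309. 228.]
[-0.49465344  0.27421193  0.42911617]
expected tail px [309.74026493 178.01181668] shoulder [309.83185618 250.89018932] sill notch [309.8213976  242.81475364]
0.02 [309.8 229.6] 295 [ 61  63  64  62  64  61  61  66  99 168 228 244 246 247 247 247 247 245
 242 233 213 161 107  68  52  48  44  45  48  50]
0.035 [309.8 217. ] 295 [239 239 239 240 239 239 239 237 232 213 185 177 184 189 191 192 191 185
 180 172 172 171 170 160 158 155 154 155 157 156]
0.05 [309.8 204. ] 295 [239 240 239 239 239 238 237 231 215 184 170 178 181 190 189 190 189 189
 183 174 160 153 155 157 1
[... 212 characters left out ...]
 68  70  72  69  75  98 127 144 153 157 157 160 157 154
 146 132 103  80  69  66  69  65  69  64  70  60]
side mark_of pin 0.72 [0.337 0.165 0.014] [388. 274.]
side mark_of pin 0.51 [0.341 0.317 0.01 ] [381. 317.]
side mark_of pin 0.47 [ 0.444 -0.303  0.049] [370. 167.]
side mark_of pin 0.36 [ 0.533  0.313 -0.003] [310. 309.]
side mark_of pin_tail 0.68 [ 0.427 -0.221  0.047] [372. 182.]
side mark_of pin_tail 0.58 [0.262 0.196 0.009] [413. 287.]
side mark_of pin_tail 0.58 [0.742 0.099 0.001] [259. 243.]
side mark_of pin_tail 0.55 [ 0.446 -0.319  0.055] [370. 163.]
side mark_of rack_red_seat 0.98 [ 0.439 -0.302  0.054] [371. 166.]
side mark_of rack_red_seat 0.37 [0.746 0.099 0.   ] [257. 243.]
```

The pin sits as expected: shoulder about 6 mm inside the sill, tail z about 0.048, shank centred at every sampled section. The gripper is clear. Handing in.

```bash
python3 -c "
from h import *
print(manip.sign_off())"
```

```text
the job is handed in; nothing more can be done
None
```

I drew the red-gripped pin out of the stand and laid it on the black mat, letting go of it there. I then took it again by its shank and parked it in the red rack. The job was handed in at about 25 s, and no verdict is reported.

- **Final position:** The wrist-camera network put the shoulder about 6 mm inside the sill's inner face, at about z = 0.047 m, and the tail at 0.046–0.050 m against a parked axis of 0.050 m. The tail and the shank sections I sampled were within a pixel or two of the expected axis. The gripper was open, raised clear and showed no wrist force.
- **Rack angle:** My readings of the red rack disagreed, from about 98° to 101°. Outline fits from the wrist and top cameras and a close view settled it at 101°. The side-camera fit gave 99°. The pin then went into the notches without side force.
- **Other disagreements:** The grip's top edge measured 81 mm high against an expected 87 mm, which I put down to the short baseline. The opening on the shank read about 13 mm for a 14 mm shank, but the grip held.
- **Not checked:** I did not re-measure the blue pin or the bystanders at the end. The wrist force stayed under 2 N in every reading, so I have no sign that anything was touched.

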